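# Set the spine gauge and stand the next book in it

## Task

The book in the rack place nearest to the spine gauge is the next to be checked. First set the gauge to the narrowest opening that book fits into: lift the knob out of its notch, slide it along and let it drop fully down into the right notch. Then take that book from the rack, lower it gently into the opening before letting it go, and leave it standing upright on the base between the two plates, square with them and about centred along them, leaving the other book and everything else on the table where they are.

Things in the scene. Friction and masses are not known exactly. Their poses are not given: they have to be found in the camera images.
- bay (a point): foot of the fixed plate's inner face on the spine gauge: middle of its length, on the base board's top, 8 mm above the table. x runs along the plates, y points from the opening into the fixed plate (the opening lies on the -y side), z up. The moving plate stands on the other side of the opening, parallel to the fixed one, at 8 mm + the value of joint slide from it.
- slide (a joint): shift of the moving plate, and the knob with it, along the bay's -y (m). Four notches at 0, 0.024, 0.048, 0.072 give openings of 8, 32, 56, 80 mm; the pin has 2.5 mm play each way. Starts at about 0 (closed). Slides with about 1 N once the knob is lifted; locked while it is down.
- knob (a joint): lift of the knob (m): 0 fully down in a notch, 0.032 at the upper stop; the pin clears the teeth above about 0.020. It falls by itself when let go (about 2 to 3 N to lift). The tooth tops are round.
- knob_grip (a point): centre of the knob's black bar grip: 60 mm along x, 22 mm wide (y), 30 mm high, 95 mm above the table when down; free on both y sides and above. Axes parallel to the bay's. From the bay point: 115 mm along -x and, along -y, 12 mm + the value of joint slide. Moves with slide and lift.
- near_place (a point): centre of the rack's place nearest to the gauge, on the rack's floor (8 mm above the table). The rack is a fixed plywood tray 150 (x) x 250 (y) mm with low walls (tops 42 mm above the table) at both ends and between its two places; the other place lies 120 mm off along -y. Books stand with their thickness along y, within about 5 degrees.
- thin_book_center (a point): loose hardback picture book standing upright: 22 mm thick (along its y, the cover-to-cover direction), 110 mm deep (x), 150 mm high (z), about 250 g; this point is its centre, 75 mm above its underside. It stands in one of the rack's two places, which one varies.
- thick_book_center (a point): loose hardback picture book standing upright: 46 mm thick (along its y, the cover-to-cover direction), 110 mm deep (x), 150 mm high (z), about 500 g; this point is its centre, 75 mm above its underside. It stands in one of the rack's two places, which one varies.
- thin_book: the same thin book, origin at the centre of its underside
- thick_book: the same thick book, origin at the centre of its underside
- gauge: the spine gauge, fixed, left of the rack (greater world y): aluminium board 220 x 130 mm, two upright plates 120 mm long, 8 mm thick, tops 62 mm above the table; on the robot's side a steel comb with four notches along y, tooth tops at 40 mm. Origin on the table, axes as the bay's, 50 mm from the bay point along -y. Place and yaw vary.
- mug: bystander: white mug, radius 40, height 90 mm; origin at the centre of its underside
- glue: bystander: white glue bottle, radius 18, height 110 mm; origin at the centre of its underside
- tape: bystander: roll of brown tape lying flat, radius 50, height 25 mm; origin at the centre of its underside
- ruler: bystander: steel ruler lying flat, 30 x 200 x 5, long side along its y, all in mm; origin at the centre of its underside
- weight: bystander: square steel paper weight 70 x 70 x 30 with a round grip, 60 high in all, in mm; origin at the centre of its underside
Things that resemble listed ones, but are neither listed nor needed, are in the scene too. What is shaped like the thin_book but red is not meant. Leave any green look-alike of the thick_book alone.

How it is judged:
By the outcome, as a careful person would: the job done as asked, in the order asked, and still so for the second after the job is handed in, with the robot touching nothing.
It also fails if it takes over 54 s, if anything falls off the work surface, if the arm or the gripper's body presses on something with over 40 N, if the wrist force passes 120 N, or if a joint passes its speed limit or range.

## Robot

A 6-joint arm with a two-finger parallel gripper is mounted at the origin on the work surface. World frame = base frame: x ahead of the robot, y to its left, z up, the work surface at z = 0. Lengths are in m, angles in rad, forces in N, time in s.
With the tool pointing down it reaches from about 0.325 to 0.775 m from the base axis. Payload 9.3 kg.
Tool frame: the origin (TCP) lies on the mounting face of the last link; the fingertips stand 173 mm ahead of it and the grasp point (between the pads) lies 155 mm ahead of it (finger_overhang is the z of the fingertips in the tool frame, in m); z points along the fingers, y is the line along which they close (so a half turn about z gives the same grasp; the last joint's range is limited). The gripper opens to 85 mm and grips with 20 to 120 N. Pads are 22 mm wide; open, the fingers measure 114 mm over their backs; the gripper's body (76 mm by 85 mm) begins 54 mm behind the grasp point. The pads swing forward as they close: fully open they stand 13 mm farther back than shut.
Start: joints at [1.079, 0.259, 0.021, 1.334, 0, 1.418], TCP at [0.183, 0.519, 0.405] pointing down, gripper open.
Joint ranges: [-3.04, 3.04], [-0.91, 1.82], [-1.04, 1.36], [-1.92, 1.95], [-1.52, 1.45], [-3.14, 3.14]. Speed limits (rad/s): [2.22, 2.22, 2.79, 3.14, 3.14, 3.14].

## Interface

Orientations are given as a rotation vector (axis times angle).
In Python, from cell import * gives the robot as it stands.
- The arm moves only by the tool jog_arm, never from a script. Its argument "series" is a list of rows, each a list of 7 numbers: the turn, a rotation vector about the tool's x, y, z in degrees, then the shift along the tool's x, y, z in m, then the opening, from 0 (shut) to 1 (fully open). A call has 1 to 20 rows; each row is the pose to reach, as a shift and turn from the pose commanded when the call began, along the tool's axes at that moment; what a row does not reach only later rows make up. A row lasts 1/12 s, in which the tool goes at most 41.7 mm and 7.16 degrees, less where a joint would pass 70% of its speed; a pose out of reach is approached as far as the arm can. A call with a gripper value outside its range is refused whole. The fingers move at their own pace and stop on an object; "newtons" is the grip in N (left out, the last holds). Time passes only in rows, so rows that repeat a pose let the fingers close. It gives the time, the measured TCP pose, the force, the opening and the grip force at its end, in the units of the state.
- sense(): the state, without advancing time (a new reading comes with each control period).
- read_camera(name): name is "side" or "top" or "wrist"; returns a dict with "frame" (480x640x3 uint8, red, green, blue), "mtx" (3x3 intrinsics, pixels), "k1" (the pictures are not rectified: a ray, as slopes to the right and down, at radius r is drawn at 1 + k1 r^2 times it, then the intrinsics apply), "world_from_camera" (4x4, takes a point from camera to world coordinates). Camera axes: x right, y down, z forward; pixel columns grow to the right and rows downward; lengths in m; the calibration is good to about 2 mm. A picture is of the moment at which its call begins. There is no depth.
- hand_in(): hands the job in; it is judged then, once.
The state is a dict: "time_s": time; "joint_pos": joint angles; "dq": joint speeds; "tau": joint torques, N m; "eef_pos": TCP position; "tcp_rot": TCP orientation; "contact_force": force on the tool from outside, world axes, zero at the start; "torque": the same for the moment, N m; "finger_gap": finger opening in m; "gripper_force": force on a finger pad.
Only numpy, scipy, OpenCV 4.12 (cv2) and the standard library are available. Lean on these libraries where they do the work, as an engineer would, in place of code of your own. Each camera call takes 0.05 s, during which the arm holds its last target. There are 200 camera calls.

## Working session

There is one attempt and no reset: what is moved stays moved. The work goes in short steps, Python scripts to look and compute and a tool call to move; the robot and the scene stay as the last step left them, time stands still between calls to the robot, and variables do not carry over. Pictures are saved under pics/ and viewed, at most 10 in all, crops included, and the job is handed in when it is done.

Besides the shell and the picture viewer there is one more tool, called after "Call:" in YAML: its name, and indented under it one key for each argument. jog_arm: Moves the arm, as the interface text tells. Its arguments: {"type":"object","properties":{"series":{"type":"array","items":{"type":"array","items":{"type":"number"}}},"newtons":{"type":"number"}},"required":["series"]}

```bash
mkdir -p pics; cat > h.py <<'E'
from cell import *
import numpy as np, cv2
def snap(cam,fn=None):
    d=read_camera(cam)
    if fn: cv2.imwrite('pics/'+fn,d['frame'][:,:,::-1])
    return d
def ray(d,px):
    px=np.array(px,float).reshape(-1,2)
    K=np.array(d['mtx']);s=np.c_[(px[:,0]-K[0,2])/K[0,0],(px[:,1]-K[1,2])/K[1,1]]
    u=s.copy()
    for _ in range(20): u=s/(1+d['k1']*(u**2).sum(1,keepdims=True))
    T=np.array(d['world_from_camera'])
    return T[:3,3],np.c_[u,np.ones(len(u))]@T[:3,:3].T
def onz(d,px,z):
    o,v=ray(d,px); return o+v*((z-o[2])/v[:,2:])
E
python3 - <<'E'
from h import *
a=snap('top','top0.png');b=snap('side','side0.png')
for d in(a,b):print(np.round(d['world_from_camera'],3).tolist(),d['k1'])
s=sense();print(s)
E
```

```text
[[-0.089, -0.975, 0.205, 0.254], [-0.996, 0.088, -0.016, -0.084], [-0.003, -0.206, -0.979, 1.342], [0.0, 0.0, 0.0, 1.0]] -0.06077459496309512
[[-0.998, -0.049, 0.044, 0.458], [-0.065, 0.626, -0.777, 0.745], [0.01, -0.778, -0.628, 0.761], [0.0, 0.0, 0.0, 1.0]] -0.04984937586617643
{'time_s': 0.1, 'joint_pos': array([1.07939769e+00, 2.59133165e-01, 2.08544377e-02, 1.33364970e+00,
       1.50927021e-05, 1.41817531e+00]), 'dq': array([-0.0018991 ,  0.00033174,  0.00105146,  0.0013948 ,  0.00103623,
       -0.00160786]), 'tau': array([ 7.18225027e-03, -5.56692803e+01,  3.45073020e+01,  1.15842809e-02,
       -9.85353358e-05,  1.80085391e-05]), 'eef_pos': array([0.18278324, 0.51870742, 0.40413458]), 'tcp_rot': array([-5.29546629e-01, -3.09626242e+00,  1.67919692e-03]), 'contact_force': array([-0.13807538,  0.52095524,  0.15162385]), 'torque': array([-0.01489537, -0.00193334,  0.00511052]), 'gripper_force': 0.0, 'finger_gap': 0.08538788916462511}
```

View pics/top0.png

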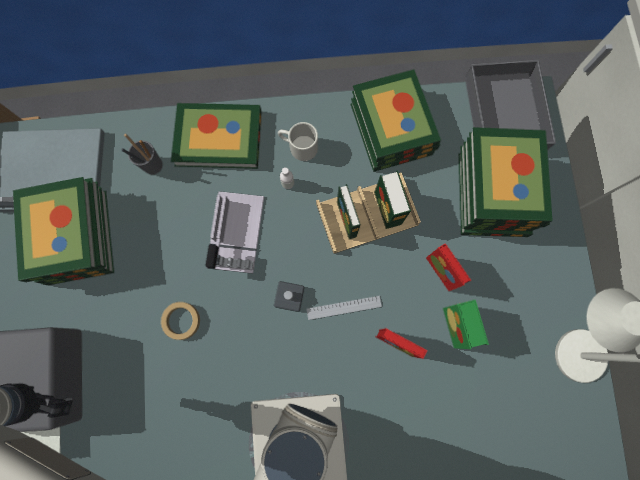

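View pics/side0.png

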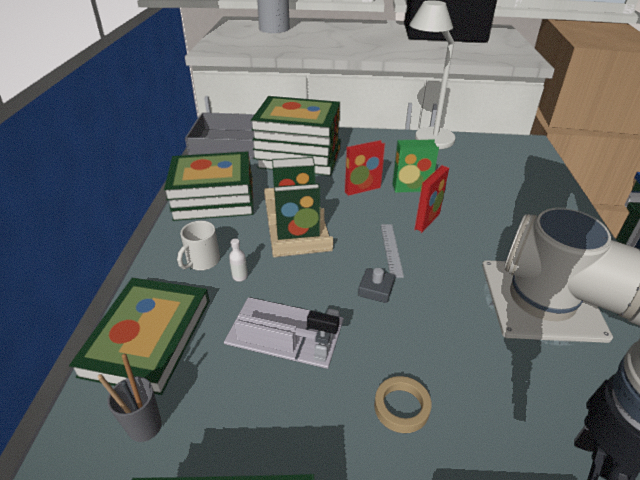

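The top view shows the gauge at about (236,232), with its black knob at (212,256). The rack is at (367,212), with the thin book in the near place at (347,212) and the thick one at (392,200). The side view agrees, so the right opening is 32 mm. Next I'll zoom in.

```bash
python3 - <<'E'
from h import *
im=cv2.imread('pics/top0.png')
c=cv2.resize(im[180:280,195:325],None,fx=4,fy=4,interpolation=cv2.INTER_CUBIC)
e=cv2.resize(im[165:260,310:425],None,fx=4,fy=4,interpolation=cv2.INTER_CUBIC)
o=np.zeros((400,980,3),np.uint8);o[:400,:520]=c;o[:380,520:]=e
o=np.zeros((580,800,3),np.uint8)
s=cv2.imread('pics/side0.png')
o[:300,:390]=cv2.resize(im[180:280,195:325],None,fx=3,fy=3,interpolation=cv2.INTER_CUBIC)
o[:285,400:745]=cv2.resize(im[165:260,310:425],None,fx=3,fy=3,interpolation=cv2.INTER_CUBIC)
o[300:570,:420]=cv2.resize(s[285:375,215:355],None,fx=3,fy=3,interpolation=cv2.INTER_CUBIC)
o[300:580,440:720]=cv2.resize(s[150:262,250:362],None,fx=2.5,fy=2.5,interpolation=cv2.INTER_CUBIC)
cv2.imwrite('pics/crop1.png',o)
E
```

```text
(no output)
```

View pics/crop1.png

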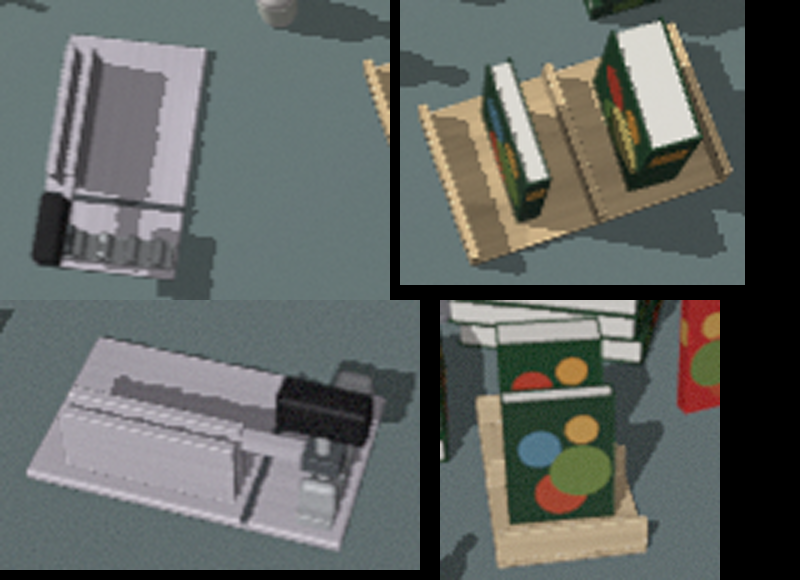

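```bash
cat >> h.py <<'E'
def topcam():
    return dict(mtx=None)
E
python3 - <<'E'
from h import *
d=snap('top');im=cv2.cvtColor(d['frame'],cv2.COLOR_RGB2BGR);g=im.max(2)
def c1(p):return np.array(p)/3+[195,180]
def c2(p):return (np.array(p)-[400,0])/3+[310,165]
B=onz(d,c1([(208,48),(175,277)]),.008);print('board edge',B.round(4),np.linalg.norm(B[0]-B[1]))
x=(B[0]-B[1])[:2];print('yaw x deg',np.degrees(np.arctan2(x[1],x[0])))
m=np.zeros(g.shape,np.uint8);m[240:272,200:219]=(g[240:272,200:219]<45)
n,l,s,c=cv2.connectedComponentsWithStats(m);i=1+s[1:,4].argmax();print(s[i],c[i])
pts=np.argwhere(l==i)[:,::-1].astype(np.float32);r=cv2.minAreaRect(pts);print(r)
P=onz(d,cv2.boxPoints(r),.11);print('knob box at .11',P.round(4),P.mean(0))
# fixed plate top ridge & book
w=np.zeros(g.shape,np.uint8);w[178:232,335:362]=(im[178:232,335:362].min(2)>140)
n,l,s,c=cv2.connectedComponentsWithStats(w);i=1+s[1:,4].argmax();print(s[i])
r=cv2.minAreaRect(np.argwhere(l==i)[:,::-1].astype(np.float32));print(r)
P=onz(d,cv2.boxPoints(r),.158);print('book top',P.round(4),P.mean(0))
P=onz(d,c2([(487,67),(507,60),(549,180),(527,188)]),.158);print('book hand',P.round(4),P.mean(0))
P=onz(d,c2([(475,262),(730,172)]),.02);print('rack edge',P.round(4))
P=onz(d,c1([(75,38),(45,190),(92,48),(72,195)]),.062);print('plates',P.round(4))
for n,p in dict(glue=(287,178),mug=(302,142)).items():print(n,onz(d,[p],.09).round(3))
import pickle
E
```

```text
board edge [[0.664  0.0398 0.008 ]
 [0.4509 0.0839 0.008 ]] 0.21757092904626626
yaw x deg -11.698197291121014
[206 245  12  24 204] [211.91666667 256.45588235]
((212.2239990234375, 256.26800537109375), (10.017585754394531, 22.80789566040039), 10.304845809936523)
knob box at .11 [[0.4612 0.1916 0.11  ]
 [0.518  0.1788 0.11  ]
 [0.5111 0.1538 0.11  ]
 [0.4544 0.1669 0.11  ]] [0.48618666 0.17276571 0.11      ]
[341 186  18  39 241]
((349.10003662109375, 205.2999725341797), (40.47715377807617, 6.324555397033691), 71.56504821777344)
book top [[ 0.6241 -0.1637  0.158 ]
 [ 0.628  -0.1792  0.158 ]
 [ 0.5267 -0.2007  0.158 ]
 [ 0.523  -0.1855  0.158 ]] [ 0.57544143 -0.18227506  0.158     ]
book hand [[ 0.6236 -0.1619  0.158 ]
 [ 0.6282 -0.1791  0.158 ]
 [ 0.5227 -0.2032  0.158 ]
 [ 0.5176 -0.1845  0.158 ]] [ 0.57303614 -0.18218289  0.158     ]
rack edge [[ 0.4841 -0.1423  0.02  ]
 [ 0.5466 -0.3838  0.02  ]]
plates [[0.6678 0.1541 0.062 ]
 [0.5303 0.1871 0.062 ]
 [0.657  0.1392 0.062 ]
 [0.5237 0.1634 0.062 ]]
glue [[ 0.683 -0.031  0.09 ]]
mug [[ 0.781 -0.079  0.09 ]]
```

```bash
cat >> h.py <<'E'
from scipy.spatial.transform import Rotation as Ro
def down(xdeg):
    "tool z down, tool y parallel to the y of a frame with yaw xdeg, nearest to the present turn"
    Rc=Ro.from_rotvec(sense()['tcp_rot']);best=None
    for a in (0,180):
        t=np.radians(xdeg+a);x=[np.cos(t),np.sin(t),0];y=[np.sin(t),-np.cos(t),0]
        R=Ro.from_matrix(np.array([x,y,[0,0,-1]]).T);m=(Rc.inv()*R).magnitude()
        if best is None or m<best[0]:best=(m,R)
    return best[1]
def go(p,xdeg):
    s=sense();Rc=Ro.from_rotvec(s['tcp_rot']);R=down(xdeg)
    print('turn',np.degrees((Rc.inv()*R).as_rotvec()).round(2),'shift',Rc.inv().apply(np.array(p)-s['eef_pos']).round(4),'dist',np.linalg.norm(np.array(p)-s['eef_pos']).round(3))
E
python3 - <<'E'
from h import *
go([.486,.173,.37],-12)
d=read_camera('wrist');s=sense();R=Ro.from_rotvec(s['tcp_rot']).as_matrix()
print(R.round(3),(R.T@(d['world_from_camera'][:3,3]-s['eef_pos'])).round(3),(R.T@d['world_from_camera'][:3,:3]).round(2))
E
```

```text
turn [-0.06 -0.01 -7.41] shift [-0.4009 -0.2252  0.0344] dist 0.461
[[-0.943  0.332 -0.   ]
 [ 0.332  0.943 -0.001]
 [ 0.    -0.001 -1.   ]] [0.078 0.001 0.029] [[-0.   -0.95 -0.31]
 [ 1.   -0.   -0.  ]
 [ 0.   -0.31  0.95]]
```

Call:
jog_arm:
  series:
    - [0,0,-7.4,-0.401,-0.225,0.034,1]
    - [0,0,-7.4,-0.401,-0.225,0.034,1]
    - [0,0,-7.4,-0.401,-0.225,0.034,1]
    - [0,0,-7.4,-0.401,-0.225,0.034,1]
    - [0,0,-7.4,-0.401,-0.225,0.034,1]
    - [0,0,-7.4,-0.401,-0.225,0.034,1]
    - [0,0,-7.4,-0.401,-0.225,0.034,1]
    - [0,0,-7.4,-0.401,-0.225,0.034,1]
    - [0,0,-7.4,-0.401,-0.225,0.034,1]
    - [0,0,-7.4,-0.401,-0.225,0.034,1]
    - [0,0,-7.4,-0.401,-0.225,0.034,1]
    - [0,0,-7.4,-0.401,-0.225,0.034,1]
    - [0,0,-7.4,-0.401,-0.225,0.034,1]
    - [0,0,-7.4,-0.401,-0.225,0.034,1]
    - [0,0,-7.4,-0.401,-0.225,0.034,1]
    - [0,0,-7.4,-0.401,-0.225,0.034,1]

```text
time_s: 1.53
eef_pos: [0.4853, 0.1744, 0.371]
tcp_rot: [0.326, 3.125, 0.0]
contact_force: [-0.8, 0.1, -0.5]
finger_gap: 0.0857
gripper_force: 0.0
```

```bash
python3 - <<'E'
from h import *
snap('wrist','w1.png');s=sense();print(s['eef_pos'],s['time_s'])
E
```

```text
[0.48534567 0.17439259 0.37101175] 1.5833
```

View pics/w1.png

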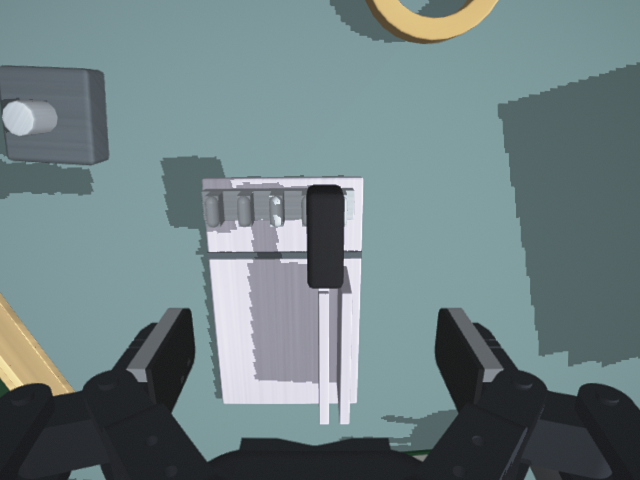

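The wrist view is clear. The knob bar spans about (307,186) to (344,288), the plates run down from it at u 318–350, and the board's near edge is at v 178.

```bash
python3 - <<'E'
from h import *
d=snap('wrist');im=d['frame'];g=im.max(2)
m=np.zeros(g.shape,np.uint8);m[170:300,295:355]=g[170:300,295:355]<55
n,l,s,c=cv2.connectedComponentsWithStats(m);i=1+s[1:,4].argmax();print(s[i])
r=cv2.minAreaRect(np.argwhere(l==i)[:,::-1].astype(np.float32));print(r)
P=onz(d,cv2.boxPoints(r),.11);print('knob',P.round(4),P.mean(0))
ang=lambda P:np.degrees(np.arctan2(*(P[1]-P[0])[[1,0]]))
for n,px,z in [('near edge',[(203,178),(363,178)],.008),('groove',[(208,254),(360,254)],.008),('far edge',[(222,404),(357,403)],.008),('left',[(203,178),(222,404)],.008),
  ('right',[(363,178),(357,403)],.008),('fixed inner',[(341,290),(341,424)],.062),('fixed outer',[(349,290),(350,424)],.062),('mov outer',[(318,292),(319,424)],.062),('mov inner',[(328,292),(329,424)],.062)]:
    P=onz(d,px,z);print(n,P.round(4)[:,:2].tolist(),ang(P).round(2),np.linalg.norm(P[1]-P[0]).round(4))
E
```

```text
[ 307  185   37  103 3382]
((325.0, 236.0), (102.0, 36.0), 90.0)
knob [[0.4547 0.1771 0.11  ]
 [0.4589 0.1967 0.11  ]
 [0.5203 0.1851 0.11  ]
 [0.5158 0.1638 0.11  ]] [0.4874137  0.18067956 0.11      ]
near edge [[0.4516, 0.0904], [0.4784, 0.216]] 77.98 0.1284
groove [[0.5152, 0.076], [0.5419, 0.2022]] 78.08 0.129
far edge [[0.6682, 0.0441], [0.6936, 0.1728]] 78.82 0.1312
left [[0.4516, 0.0904], [0.6682, 0.0441]] -12.07 0.2214
right [[0.4784, 0.216], [0.6936, 0.1728]] -11.34 0.2195
fixed inner [[0.5453, 0.1819], [0.6661, 0.1591]] -10.73 0.123
fixed outer [[0.5465, 0.1877], [0.6677, 0.1664]] -9.97 0.123
mov outer [[0.5434, 0.1652], [0.6623, 0.1412]] -11.41 0.1213
mov inner [[0.5449, 0.1723], [0.664, 0.1493]] -10.94 0.1213
```

```bash
python3 - <<'E'
from h import *
go([.4875,.1805,.252],-11.5)
E
```

```text
turn [ 0.02  0.02 -0.4 ] shift [-0.0007  0.0064  0.119 ] dist 0.119
```

Call:
jog_arm:
  series:
    - [0,0,-0.4,-0.001,0.006,0.03,1]
    - [0,0,-0.4,-0.001,0.006,0.06,1]
    - [0,0,-0.4,-0.001,0.006,0.09,1]
    - [0,0,-0.4,-0.001,0.006,0.119,1]
    - [0,0,-0.4,-0.001,0.006,0.119,0.5]
    - [0,0,-0.4,-0.001,0.006,0.119,0.2]
    - [0,0,-0.4,-0.001,0.006,0.119,0]
    - [0,0,-0.4,-0.001,0.006,0.119,0]
    - [0,0,-0.4,-0.001,0.006,0.119,0]
    - [0,0,-0.4,-0.001,0.006,0.119,0]
    - [0,0,-0.4,-0.001,0.006,0.119,0]
    - [0,0,-0.4,-0.001,0.006,0.119,0]
  newtons: 30

```text
time_s: 2.63
eef_pos: [0.4888, 0.1791, 0.2533]
tcp_rot: [0.317, 3.123, 0.002]
contact_force: [-1.5, 1.2, 7.2]
finger_gap: 0.0215
gripper_force: 35.0
```

Call:
jog_arm:
  series:
    - [0,0,0,0,0,-0.009,0]
    - [0,0,0,0,0,-0.018,0]
    - [0,0,0,0,0,-0.027,0]
    - [0,0,0,0,0,-0.027,0]
    - [0,0,0,0,0,-0.027,0]
    - [0,0,0,0,0,-0.027,0]

```text
time_s: 3.13
eef_pos: [0.4888, 0.1789, 0.2789]
tcp_rot: [0.318, 3.124, 0.0]
contact_force: [6.1, -0.6, -3.1]
finger_gap: 0.0217
gripper_force: 33.7
```

Call:
jog_arm:
  series:
    - [0,0,0,0,-0.008,0,0]
    - [0,0,0,0,-0.016,0,0]
    - [0,0,0,0,-0.024,0,0]
    - [0,0,0,0,-0.024,0,0]
    - [0,0,0,0,-0.024,0,0]
    - [0,0,0,0,-0.024,0,0]

```text
time_s: 3.63
eef_pos: [0.4841, 0.155, 0.2786]
tcp_rot: [0.319, 3.124, -0.001]
contact_force: [5.4, -3.0, -1.9]
finger_gap: 0.0214
gripper_force: 33.7
```

Call:
jog_arm:
  series:
    - [0,0,0,0,0,0.006,0]
    - [0,0,0,0,0,0.012,0]
    - [0,0,0,0,0,0.018,0]
    - [0,0,0,0,0,0.023,0]
    - [0,0,0,0,0,0.025,0]
    - [0,0,0,0,0,0.025,0]
    - [0,0,0,0,0,0.025,0]
    - [0,0,0,0,0,0.025,0]

```text
time_s: 4.3
eef_pos: [0.4841, 0.1553, 0.2535]
tcp_rot: [0.318, 3.124, -0.0]
contact_force: [6.4, -1.3, 0.7]
finger_gap: 0.0216
gripper_force: 34.0
```

Call:
jog_arm:
  series:
    - [0,0,0,0,0,0,0.4]
    - [0,0,0,0,0,0,0.6]
    - [0,0,0,0,0,0,0.8]
    - [0,0,0,0,0,0,0.8]
    - [0,0,0,0,0,-0.04,0.8]
    - [0,0,0,0,0,-0.08,1]
    - [0,0,0,0,0,-0.12,1]
    - [0,0,0,0,0,-0.12,1]
    - [0,0,0,0,0,-0.12,1]
    - [0,0,0,0,0,-0.12,1]

```text
time_s: 5.13
eef_pos: [0.4833, 0.1554, 0.3733]
tcp_rot: [-0.318, -3.125, 0.0]
contact_force: [-0.2, -0.7, -0.3]
finger_gap: 0.0855
gripper_force: 0.0
```

```bash
python3 - <<'E'
from h import *
d=snap('wrist','w2.png');s=sense();print(s['eef_pos'],s['contact_force'])
E
```

```text
[0.48324348 0.15536739 0.37264526] [-2.27998084e-01  9.23172068e-01 -4.87568292e-06]
```

View pics/w2.png

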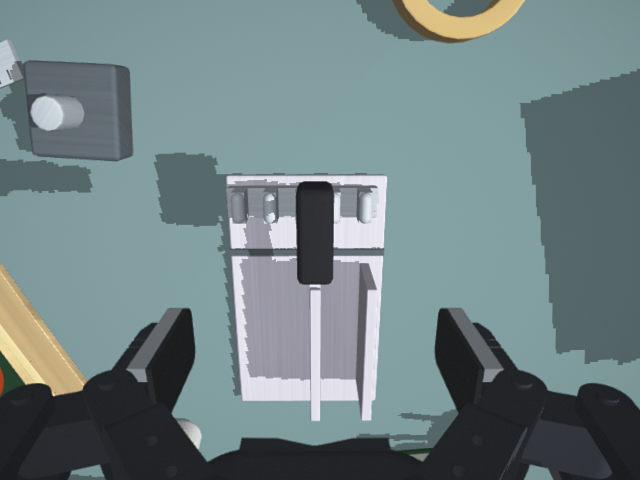

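The knob is down and the moving plate has shifted: it now sits at u 311–320, and the fixed plate is at about 358–378. I'll measure the opening and work out the approach to the book.

```bash
python3 - <<'E'
from h import *
d=snap('wrist');im=d['frame'];G=im.max(2).astype(int)
for v in(300,400):print(v,G[v,304:326].tolist(),G[v,354:384].tolist())
go([.575,-.183,.42],12)
m=np.zeros(G.shape,np.uint8);m[170:300,285:345]=G[170:300,285:345]<55
n,l,s,c=cv2.connectedComponentsWithStats(m);i=1+s[1:,4].argmax()
r=cv2.minAreaRect(np.argwhere(l==i)[:,::-1].astype(np.float32))
P=onz(d,cv2.boxPoints(r),.11);print('knob',P.mean(0))
E
```

```text
300 [164, 164, 163, 161, 159, 160, 160, 237, 235, 234, 234, 235, 235, 236, 237, 236, 245, 177, 160, 161, 163, 163] [165, 164, 163, 162, 154, 100, 95, 96, 97, 97, 96, 97, 108, 168, 234, 237, 235, 235, 235, 235, 236, 237, 240, 243, 238, 241, 242, 176, 161, 164]
400 [231, 230, 233, 235, 235, 236, 212, 200, 232, 235, 235, 235, 236, 238, 239, 238, 235, 235, 235, 235, 234, 234] [236, 236, 236, 238, 211, 125, 93, 94, 131, 217, 236, 236, 235, 234, 233, 234, 236, 242, 240, 236, 235, 195, 162, 160, 161, 161, 161, 160, 161, 161]
turn [-2.000e-02 -1.400e-01 -2.361e+01] shift [-0.1578 -0.313  -0.0478] dist 0.354
knob [0.4824017  0.15552037 0.11      ]
```

Call:
jog_arm:
  series:
    - [0,0,-2,-0.01,-0.025,-0.048,1]
    - [0,0,-5,-0.031,-0.063,-0.048,1]
    - [0,0,-8,-0.049,-0.098,-0.048,1]
    - [0,0,-11,-0.068,-0.136,-0.048,1]
    - [0,0,-14,-0.087,-0.173,-0.048,1]
    - [0,0,-16,-0.106,-0.21,-0.048,1]
    - [0,0,-19,-0.124,-0.248,-0.048,1]
    - [0,0,-22,-0.143,-0.285,-0.048,1]
    - [0,0,-23.6,-0.158,-0.313,-0.048,1]
    - [0,0,-23.6,-0.158,-0.313,-0.048,1]
    - [0,0,-23.6,-0.158,-0.313,-0.048,1]
    - [0,0,-23.6,-0.158,-0.313,-0.048,1]

```text
time_s: 6.23
eef_pos: [0.5753, -0.1831, 0.4202]
tcp_rot: [0.326, -3.122, -0.003]
contact_force: [-0.9, 0.4, 0.3]
finger_gap: 0.0857
gripper_force: 0.0
```

```bash
python3 - <<'E'
from h import *
d=snap('wrist','w3.png');s=sense();print(s['eef_pos'],s['joint_pos'].round(2))
E
```

```text
[ 0.57525152 -0.18239842  0.42079264] [-0.45  0.35  0.19  1.42  0.   -0.66]
```

View pics/w3.png

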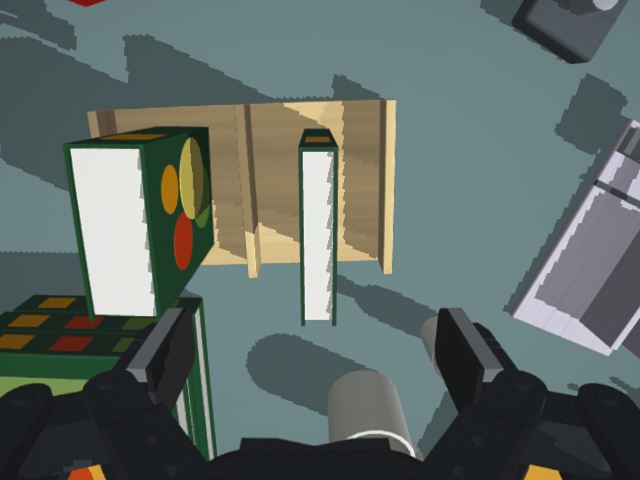

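The thin book's top spans about (299,148) to (338,148) and (302,324) to (335,324). It's alone between the fingers, with the thick book well to the left.

```bash
python3 - <<'E'
from h import *
d=snap('wrist')
P=onz(d,[(299,148),(338,148),(336,324),(301,324)],.158);c=P.mean(0);print(P.round(4),c)
n=(P[0]+P[1])/2;f=(P[3]+P[2])/2;v=f-n;a=np.degrees(np.arctan2(v[1],v[0]));print(a,np.linalg.norm(v),np.linalg.norm(P[1]-P[0]),np.linalg.norm(P[2]-P[3]))
go([c[0],c[1],.271],a)
E
```

```text
[[ 0.527  -0.2007  0.158 ]
 [ 0.5225 -0.1798  0.158 ]
 [ 0.6291 -0.1567  0.158 ]
 [ 0.6336 -0.1782  0.158 ]] [ 0.57803461 -0.17885516  0.158     ]
12.093099841555647 0.10901276998159146 0.02139349123529975 0.02196704619957364
turn [ 0.05 -0.04 -0.06] shift [-0.0035  0.0023  0.1503] dist 0.15
```

Call:
jog_arm:
  series:
    - [0,0,0,-0.003,0.002,0.03,1]
    - [0,0,0,-0.003,0.002,0.06,1]
    - [0,0,0,-0.003,0.002,0.09,1]
    - [0,0,0,-0.003,0.002,0.12,1]
    - [0,0,0,-0.003,0.002,0.15,1]
    - [0,0,0,-0.003,0.002,0.15,1]
    - [0,0,0,-0.003,0.002,0.15,0.6]
    - [0,0,0,-0.003,0.002,0.15,0.4]
    - [0,0,0,-0.003,0.002,0.15,0.3]
    - [0,0,0,-0.003,0.002,0.15,0.2]
    - [0,0,0,-0.003,0.002,0.15,0.1]
    - [0,0,0,-0.003,0.002,0.15,0.1]
    - [0,0,0,-0.003,0.002,0.15,0.1]
    - [0,0,0,-0.003,0.002,0.15,0.1]
  newtons: 40

```text
time_s: 7.5
eef_pos: [0.5781, -0.1805, 0.2731]
tcp_rot: [-0.328, 3.122, -0.001]
contact_force: [-0.8, 1.6, 6.2]
finger_gap: 0.0217
gripper_force: 40.2
```

Call:
jog_arm:
  series:
    - [0,0,0,0,0,-0.01,0]
    - [0,0,0,0,0,-0.03,0]
    - [0,0,0,0,0,-0.06,0]
    - [0,0,0,0,0,-0.09,0]
    - [0,0,0,0,0,-0.12,0]
    - [0,0,0,0,0,-0.14,0]
    - [0,0,0,0,0,-0.14,0]
    - [0,0,0,0,0,-0.14,0]
    - [0,0,0,0,0,-0.14,0]

```text
time_s: 8.25
eef_pos: [0.5777, -0.1804, 0.4105]
tcp_rot: [0.328, -3.123, -0.001]
contact_force: [0.2, 0.2, -3.7]
finger_gap: 0.0216
gripper_force: 39.7
```

```bash
python3 - <<'E'
from h import *
d=snap('wrist','w4.png');s=sense();print(s['eef_pos'],s['contact_force'],s['finger_gap'])
E
```

```text
[ 0.57769454 -0.18036238  0.41007184] [-0.2716217  -0.11858318 -3.4275797 ] 0.021620543368180336
```

View pics/w4.png

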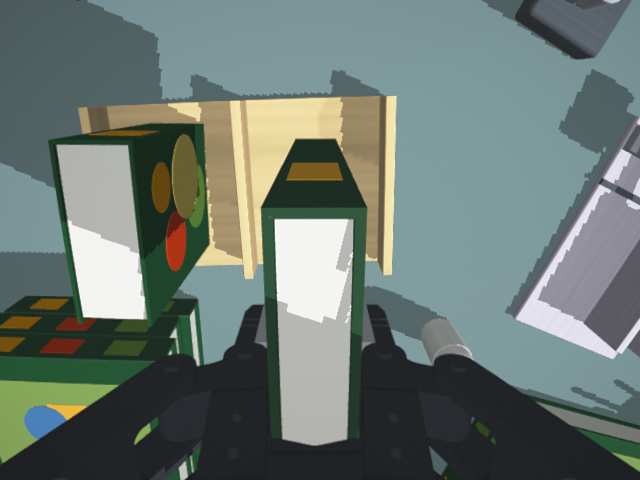

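```bash
python3 - <<'E'
from h import *
d=snap('wrist');s=sense();R=Ro.from_rotvec(s['tcp_rot']);zt=s['eef_pos'][2]-.1151
for px,z in [([(261,208),(366,208)],zt),([(297,140),(337,140)],zt-.15)]:
    print('tool frame',R.inv().apply(onz(d,px,z)-s['eef_pos']).round(4))
go([.553,.068,.41],-11.5)
E
```

```text
tool frame [[ 0.0551 -0.0109  0.1152]
 [ 0.0551  0.0113  0.1152]]
tool frame [[ 0.0548 -0.0094  0.2652]
 [ 0.0548  0.0126  0.2653]]
turn [ 0.07 -0.15 23.49] shift [-0.0274  0.2481  0.0004] dist 0.25
```

The book is held square: its near edge is at tool x +55 mm both top and bottom, and it's centred in y.

Call:
jog_arm:
  series:
    - [0,0,2,-0.003,0.025,0,0]
    - [0,0,5,-0.006,0.055,0,0]
    - [0,0,8,-0.009,0.085,0,0]
    - [0,0,11,-0.013,0.115,0,0]
    - [0,0,14,-0.016,0.145,0,0]
    - [0,0,17,-0.019,0.175,0,0]
    - [0,0,20,-0.022,0.205,0,0]
    - [0,0,22,-0.025,0.23,0,0]
    - [0,0,23.5,-0.027,0.248,0,0]
    - [0,0,23.5,-0.027,0.248,0,0]
    - [0,0,23.5,-0.027,0.248,0,0]
    - [0,0,23.5,-0.027,0.248,0,0]
    - [0,0,23.5,-0.027,0.248,0,0]

```text
time_s: 9.43
eef_pos: [0.5529, 0.067, 0.4111]
tcp_rot: [-0.316, -3.125, 0.0]
contact_force: [-0.5, 0.2, -3.2]
finger_gap: 0.0215
gripper_force: 40.3
```

```bash
python3 - <<'E'
from h import *
d=snap('wrist','w5.png');s=sense();print(s['eef_pos'],s['contact_force'],s['finger_gap'])
np.save('T5.npy',d['world_from_camera'])
E
```

```text
[0.55297801 0.06690756 0.41123301] [ 0.37560451 -0.2237052  -3.18092919] 0.021780143047892896
```

View pics/w5.png

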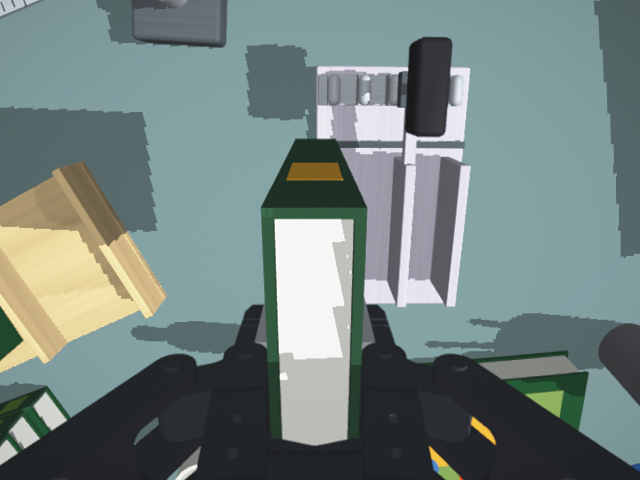

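The book is clear of the gauge, and both plates are visible. The moving plate's top runs from u 404–415 at v 163 to 398–407 at v 305, and the fixed one from about 460–469 to 447–456.

```bash
python3 - <<'E'
from h import *
im=cv2.imread('pics/w5.png');G=im.max(2).astype(int)
for v in(190,280):print(v,[(u,G[v,u]) for u in range(392,475) if abs(G[v,u+1]-G[v,u-1])>25])
print([(v,G[v,452]) for v in range(270,320) if abs(G[v+1,452]-G[v-1,452])>25],[(v,G[v,465]) for v in range(140,185) if abs(G[v+1,465]-G[v-1,465])>20],[(v,G[v,403]) for v in range(285,320) if abs(G[v+1,403]-G[v-1,403])>20])
E
```

```text
190 [(392, np.int64(115)), (403, np.int64(103)), (404, np.int64(156)), (405, np.int64(225)), (414, np.int64(220)), (415, np.int64(170)), (437, np.int64(151)), (438, np.int64(114)), (457, np.int64(107)), (458, np.int64(175)), (459, np.int64(237)), (467, np.int64(234)), (468, np.int64(186))]
280 [(397, np.int64(100)), (398, np.int64(145)), (399, np.int64(220)), (414, np.int64(231)), (425, np.int64(229)), (429, np.int64(234)), (430, np.int64(170)), (431, np.int64(103)), (448, np.int64(114)), (449, np.int64(207)), (450, np.int64(240)), (457, np.int64(238)), (458, np.int64(175))]
[(305, np.int64(239)), (306, np.int64(209)), (307, np.int64(169))] [(163, np.int64(154)), (164, np.int64(135)), (165, np.int64(178)), (166, np.int64(230))] [(306, np.int64(229)), (307, np.int64(181))]
```

```bash
python3 - <<'E'
from h import *
d=snap('wrist')
t=np.radians(-11.5)
Q={}
for n,px,z in [('fix in top',[(458,190),(448.7,280)],.062),('fix out top',[(468.5,190),(458.4,280)],.062),('fix foot',[(437.8,190),(430.3,280)],.008),('mov out',[(404.1,190),(398.2,280)],.062),('mov in',[(415.2,190)]*2,.062),('ends',[(465,165),(452,306.5)],.062)]:
    P=onz(d,px,z)[:,:2];Q[n]=P;v=P[1]-P[0];print(n,P.round(4).tolist(),np.degrees(np.arctan2(v[1],v[0])).round(2) if n!='mov in' else '')
E
```

```text
fix in top [[0.5665, 0.1784], [0.6414, 0.1632]] -11.52
fix out top [[0.5682, 0.1866], [0.6431, 0.1712]] -11.59
fix foot [[0.578, 0.1763], [0.6654, 0.159]] -11.21
mov out [[0.5582, 0.137], [0.6327, 0.1217]] -11.6
mov in [[0.5599, 0.1455], [0.5599, 0.1455]] 
ends [[0.5481, 0.1858], [0.6667, 0.1635]] -10.66
```

```bash
python3 - <<'E'
from h import *
go([.6021,.1538,.35],-11.5)
E
```

```text
turn [-0.01 -0.03 -0.07] shift [-0.0307  0.095   0.0613] dist 0.117
```

Call:
jog_arm:
  series:
    - [0,0,0,-0.01,0.03,0,0]
    - [0,0,0,-0.02,0.06,0,0]
    - [0,0,0,-0.0307,0.095,0,0]
    - [0,0,0,-0.0307,0.095,0.02,0]
    - [0,0,0,-0.0307,0.095,0.04,0]
    - [0,0,0,-0.0307,0.095,0.061,0]
    - [0,0,0,-0.0307,0.095,0.061,0]
    - [0,0,0,-0.0307,0.095,0.061,0]
    - [0,0,0,-0.0307,0.095,0.061,0]
    - [0,0,0,-0.0307,0.095,0.061,0]
    - [0,0,0,-0.0307,0.095,0.061,0]

```text
time_s: 10.45
eef_pos: [0.6021, 0.1545, 0.3522]
tcp_rot: [0.315, 3.123, 0.001]
contact_force: [0.2, -0.0, -3.8]
finger_gap: 0.0217
gripper_force: 41.0
```

```bash
python3 - <<'E'
from h import *
s=sense();print(s['contact_force']);go([.6021,.1538,.275],-11.5)
a=snap('side')['frame'][200:380,200:380,::-1];b=snap('top')['frame'][170:290,190:310,::-1]
o=np.zeros((540,800,3),np.uint8);o[:540,:540]=cv2.resize(a,(540,540));o[:250,545:795]=cv2.resize(b,(250,250));cv2.imwrite('pics/s6.png',o)
E
```

```text
[ 0.17850044 -0.01635926 -3.76846156]
turn [ 0.04  0.13 -0.03] shift [-0.     -0.0007  0.0772] dist 0.077
```

View pics/s6.png

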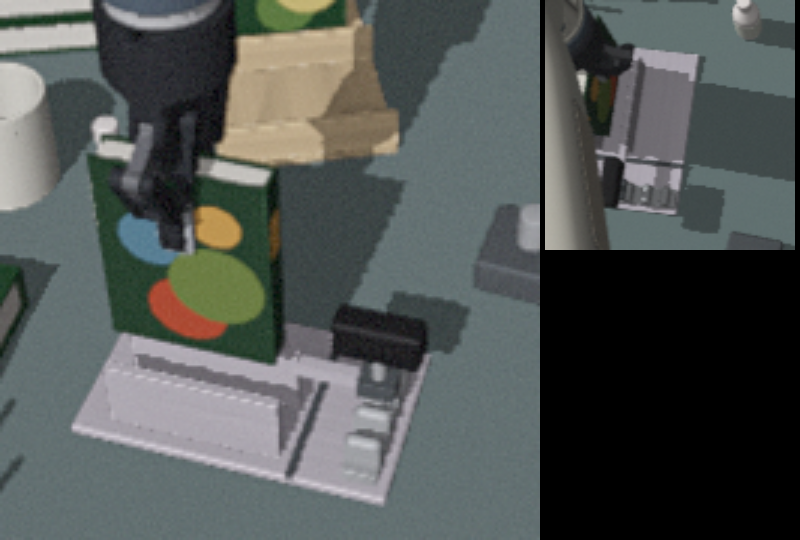

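The book hangs just above the opening, parallel to the plates, and the knob is seated at about (380,335). I'll lower it in stages and watch the force.

Call:
jog_arm:
  series:
    - [0,0,0,0,-0.0007,0.01,0]
    - [0,0,0,0,-0.0007,0.02,0]
    - [0,0,0,0,-0.0007,0.027,0]
    - [0,0,0,0,-0.0007,0.034,0]
    - [0,0,0,0,-0.0007,0.041,0]
    - [0,0,0,0,-0.0007,0.048,0]
    - [0,0,0,0,-0.0007,0.055,0]
    - [0,0,0,0,-0.0007,0.06,0]
    - [0,0,0,0,-0.0007,0.06,0]
    - [0,0,0,0,-0.0007,0.06,0]

```text
time_s: 11.38
eef_pos: [0.6017, 0.1541, 0.2905]
tcp_rot: [-0.315, -3.125, 0.0]
contact_force: [0.4, -0.6, -3.1]
finger_gap: 0.0215
gripper_force: 41.1
```

Call:
jog_arm:
  series:
    - [0,0,0,0,0,0.004,0]
    - [0,0,0,0,0,0.008,0]
    - [0,0,0,0,0,0.011,0]
    - [0,0,0,0,0,0.013,0]
    - [0,0,0,0,0,0.015,0]
    - [0,0,0,0,0,0.0165,0]
    - [0,0,0,0,0,0.0165,0]
    - [0,0,0,0,0,0.0165,0]

```text
time_s: 12.05
eef_pos: [0.6017, 0.154, 0.2742]
tcp_rot: [-0.315, -3.126, 0.0]
contact_force: [0.5, 0.3, -2.5]
finger_gap: 0.0214
gripper_force: 41.1
```

Call:
jog_arm:
  series:
    - [0,0,0,0,0,0.001,0]
    - [0,0,0,0,0,0.002,0]
    - [0,0,0,0,0,0.002,0]
    - [0,0,0,0,0,0.002,0]

```text
time_s: 12.38
eef_pos: [0.6017, 0.1541, 0.2731]
tcp_rot: [0.315, 3.124, 0.0]
contact_force: [-1.8, 0.8, 5.8]
finger_gap: 0.0216
gripper_force: 42.2
```

Call:
jog_arm:
  series:
    - [0,0,0,0,0,0,0.3]
    - [0,0,0,0,0,0,0.35]
    - [0,0,0,0,0,0,0.45]
    - [0,0,0,0,0,0,0.6]
    - [0,0,0,0,0,0,0.8]
    - [0,0,0,0,0,0,0.8]
    - [0,0,0,0,0,0,0.8]
    - [0,0,0,0,0,-0.03,0.8]
    - [0,0,0,0,0,-0.07,0.8]
    - [0,0,0,0,0,-0.11,0.8]
    - [0,0,0,0,0,-0.15,0.8]
    - [0,0,0,0.04,0,-0.15,0.8]
    - [0,0,0,0.08,0,-0.15,0.8]
    - [0,0,0,0.08,0,-0.15,0.8]
    - [0,0,0,0.08,0,-0.15,0.8]
    - [0,0,0,0.08,0,-0.15,0.8]

```text
time_s: 13.72
eef_pos: [0.5233, 0.1701, 0.4226]
tcp_rot: [0.314, 3.125, 0.0]
contact_force: [0.1, 0.8, -1.1]
finger_gap: 0.0683
gripper_force: 0.0
```

```bash
python3 - <<'E'
from h import *
print(sense()['eef_pos'])
a=snap('side')['frame'][160:380,180:400,::-1];b=snap('wrist')['frame'][:,:,::-1]
o=np.zeros((400,800,3),np.uint8);o[:400,:400]=cv2.resize(a,(400,400));o[:300,400:]=cv2.resize(b,(400,300));cv2.imwrite('pics/s7.png',o)
cv2.imwrite('pics/w7full.png',b)
E
```

```text
[0.52326686 0.17009866 0.42258771]
```

View pics/s7.png

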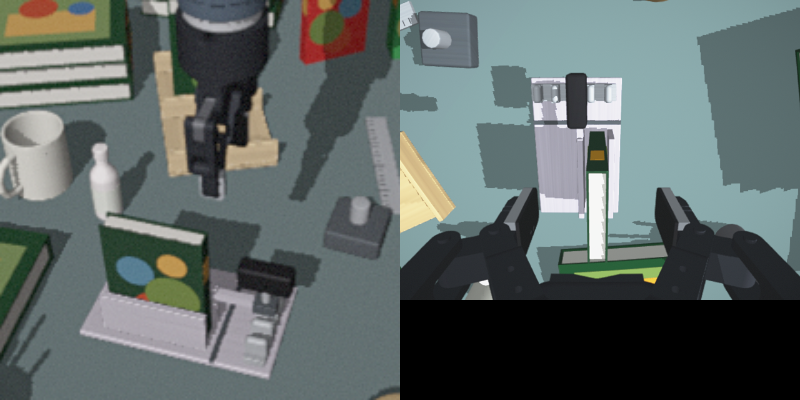

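The book stands upright and square between the plates, the knob is down in the 32 mm notch, and nothing is touching the gripper.

```bash
python3 -c "
from cell import *
print(hand_in())"
```

```text
the job is handed in; nothing more can be done
None
```

The gauge is set to the 32 mm notch and the thin book stands upright between the plates, square and about centred; I handed the job in at about 14 s, and `hand_in()` returned no verdict.

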